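Lock the swivelling tube rack and hold up the red-capped culture

TASK

Push the orange-knobbed lock pin fully home through the swivelling rack's foot and the base under it and let go of it, so the rack cannot swing. Then draw the red-capped culture tube out of its sloping bore, turn it upright with the cap on top and finish still holding it like that in the gripper, steady, with its foot at least 16 cm above the bench and touching nothing else. Leave the other two tubes in the rack and the other things on the bench where they are.

Things in the scene. Friction and masses are not known exactly. Their poses are not given: they have to be found in the camera images.
- stand: swivel tube stand: fixed dark steel base plate 230 x 210 x 22 mm carrying an aluminium rack foot 205 x 175 mm, its top 36 mm above the bench, and on that a sloping teal block 176 mm wide (its highest edge 122 mm above the bench, at stand x = 12 mm). Origin: centre of the base plate's underside, z up; +x points away from the robot, turned up to 20 degrees
- bore_mid (a point): centre of the mouth of the middle of three equal bores in the teal block, at stand x = 30, y = 0, z = 104 mm; the others are 60 mm to either side along stand y. Bores are 26 mm wide, 55 mm deep; going out of the mouth they rise at 45 degrees, leaning to the stand's +x. About 70 mm of each tube sticks out
- rack (a joint): swivel of the rack on its base about the vertical through the stand's origin, rad, counterclockwise positive; 0 (as found) is the place where the lock holes of the foot and the base lie over each other. It turns with slight friction (0.12 N m) between -0.6 and 0.6 unless pinned
- lock_hole (a point): centre of the lock hole's mouth on top of the rack foot, 36 mm above the bench, at stand x = -85 mm, y = 0 (on the side nearest the robot). The hole is vertical, 12.5 mm wide with a 2 mm chamfer, goes through the 12 mm foot, a 2 mm gap and the 22 mm base down to the bench
- pin: lock pin, 72 mm tall, about 70 g: steel shank 10 mm diameter, 32 mm long with 7 mm taper; collar 24 mm diameter (32 to 37 mm above the tip); orange round knob 18 mm diameter (37 to 72 mm above the tip). Origin at the tip, z towards the knob. Starts upright in pin_block, collar resting on it, tip 8 mm above the bench. Fully home, the collar rests on the rack foot, tip 4 mm above the bench
- pin_block: grey parking block of the pin, fixed, 56 x 56 x 40 mm, with a 12 mm vertical hole; origin at the centre of its underside
- tube_red: red-capped glass culture tube with a solid amber slant in it, 24 mm diameter all along (the screw cap is flush), 125 mm long, about 60 g; round-ended foot. Origin at the foot end on the axis, z axis along the tube towards the cap. The cap is the last 22 mm. It starts in one of the three sloping bores of the rack (which bore varies)
- tube_blue: blue-capped glass culture tube with a solid amber slant in it, 24 mm diameter all along (the screw cap is flush), 125 mm long, about 60 g; round-ended foot. Origin at the foot end on the axis, z axis along the tube towards the cap. The cap is the last 22 mm. It starts in one of the three sloping bores of the rack (which bore varies)
- tube_yellow: yellow-capped glass culture tube with a solid amber slant in it, 24 mm diameter all along (the screw cap is flush), 125 mm long, about 60 g; round-ended foot. Origin at the foot end on the axis, z axis along the tube towards the cap. The cap is the last 22 mm. It starts in one of the three sloping bores of the rack (which bore varies)
- oil_bottle: small amber bottle with a black cap, 38 mm diameter, 85 mm tall, a bystander; origin at the centre of its underside
- beaker: white plastic jug with a handle, 84 mm diameter, 90 mm tall, a bystander; origin at the centre of its underside
- jar: glass jar with a white lid, 60 mm diameter, 60 mm tall, a bystander; origin at the centre of its underside

How it is judged:
On the way, in this order (a step that is already met when the one before it is completed fails the run):
1. the lock pin is fully home through rack foot and base, and let go (horizontal distance between lock_hole and pin below 0.004 m and z of pin in the frame of stand below 0.008 m and angle between pin's own z axis and vertical below 0.1 rad and contact force between pin and the fingers below 0.1 N), for 0.2 s.
2. the red-capped tube is drawn clear of its bore (z of tube_red in the frame of stand above 0.125 m and contact force between tube_red and stand below 0.1 N), for 0.1 s.
At the end, for the whole second after the job is handed in: Fingers hold the red-capped tube steady, cap up within 12 degrees of upright, foot over 155 mm above the bench, touching neither rack nor tubes; pin upright, within 4 mm of the hole axis and of fully home; rack within 0.06 rad of 0; other tubes within 20 mm, bystanders within 40 mm of their starts (height (world z) of tube_red above 0.155 m and angle between tube_red's own z axis and vertical below 0.21 rad and contact force between tube_red and the fingers above 1 N and contact force between tube_red and stand below 0.05 N and contact force between tube_red and tube_blue below 0.05 N and contact force between tube_red and tube_yellow below 0.05 N and linear speed of tube_red below 0.03 m/s and angular speed of tube_red below 0.2 rad/s and horizontal distance between lock_hole and pin below 0.004 m and z of pin in the frame of stand below 0.008 m and angle between pin's own z axis and vertical below 0.1 rad and value of joint rack between -0.06 and 0.06 rad and distance of each of tube_blue, tube_yellow from where it was at the start of the episode below 0.02 m and distance of each of oil_bottle, beaker, jar from where it was at the start of the episode below 0.04 m); the arm keeps its last pose, push and grip.
It fails at once if another tube is pulled out or shoved (over 30 mm) (distance of any of tube_blue, tube_yellow from where it was at the start of the episode above 0.03 m).
It fails at once if a bystander is knocked away (over 60 mm) (distance of any of oil_bottle, beaker, jar from where it was at the start of the episode above 0.06 m).
It also fails if it takes over 48 s, if anything falls off the work surface, if the arm or the gripper's body presses on something with over 40 N, if the wrist force passes 120 N, or if a joint passes its speed limit or range.

ROBOT

A 7-joint arm with a two-finger parallel gripper is mounted at the origin on the work surface. World frame = base frame: x ahead of the robot, y to its left, z up, the work surface at z = 0. Lengths are in m, angles in rad, forces in N, time in s.
With the tool pointing down it reaches from about 0.425 to 1.025 m from the base axis. Payload 9.4 kg.
Tool frame: the origin (TCP) lies at the very end of the fingers, on their centre line; the grasp point (between the pads) lies 19 mm behind it (env.grasp_offset is the distance from the TCP to the grasp point, in m); y points along the fingers, z is the direction in which the jaws open and shut, and the axes are right-handed (so a half turn about y gives the same grasp; the last joint's range is limited). The gripper opens to 85 mm and grips with 20 to 120 N. Pads are 22 mm wide; open, the fingers measure 114 mm over their backs; the gripper's body (76 mm by 85 mm) begins 54 mm behind the grasp point. The pads swing forward as they close: fully open they stand 13 mm farther back than shut.
Start: joints at [1.079, 0.599, -0.003, 1.599, 0.002, 0.943, -0.08], TCP at [0.292, -0.664, 0.231] pointing down, gripper open.
Joint ranges: [-2.57, 2.57], [-0.35, 1.97], [-1.29, 1.29], [0.11, 2.56], [-1.05, 4.19], [0.11, 1.86], [-2.63, 2.63]. Speed limits (rad/s): [2.22, 2.22, 3.01, 3.01, 3.14, 3.14, 3.14].

INTERFACE

Orientations are given as a unit quaternion [w, x, y, z].
In Python, from station import env gives the robot as it stands.
- The arm moves only by the tool jog_arm, never from a script. Its argument "series" is a list of rows, each a list of 6 numbers: the shift along the tool's x, y, z in mm, then the turn, a rotation vector about the tool's x, y, z in degrees. In form: [[dx, dy, dz, wx, wy, wz], ...]. A call has exactly 8 rows; each row is the pose to reach, as a shift and turn from the pose commanded when the call began, along the tool's axes at that moment; what a row does not reach only later rows make up. A row lasts 1/10 s, in which the tool goes at most 50 mm and 8.59 degrees, less where a joint would pass 70% of its speed; a pose out of reach is approached as far as the arm can. A call with a gripper value outside its range is refused whole. "fingers" is the opening, from -1 (shut) to 1 (fully open), set as the call begins (left out, the last holds). The fingers move at their own pace and stop on an object; "grip_force" is the grip in N (left out, the last holds). Time passes only in rows, so rows that repeat a pose let the fingers close, or fill a call up. It gives the time, the measured TCP pose, the force and the opening at its end, in the units of the state.
- env.observe(): the state, without advancing time (a new reading comes with each control period).
- env.camera(name): name is "side" or "top" or "wrist"; returns the picture (400x640x3 uint8, blue, green, red); there is no depth.
- env.camera_params(name): a dict with "K" (3x3 intrinsics, pixels), "cam_to_world" (4x4, takes a point from camera to world coordinates); the wrist camera has in their place "T_tool_cam" (4x4, takes a point from camera to tool coordinates, whose origin is the TCP and whose axes are the tool frame's). Camera axes: x right, y up, looking along -z (the intrinsics and any distortion apply to the point x, -y, -z); pixel columns grow to the right and rows downward; lengths in m; the calibration is good to about 2 mm. A picture is of the moment at which its call begins: read the wrist's pose just before it. camera_params takes no time and is no camera call.
- env.sign_off(): hands the job in, once; it reports no verdict.
The state is a dict: "t": time; "joint_positions": joint angles; "qvel": joint speeds; "effort": joint torques, N m; "tool_pos": TCP position; "eef_rot": TCP orientation; "contact_force": force on the tool from outside, world axes, zero at the start; "moment": the same for the moment, N m; "opening": finger opening in m.
Only numpy, scipy, OpenCV 4.12 (cv2) and the standard library are available. Lean on these libraries where they do the work, as an engineer would, in place of code of your own. Each camera call takes 0.05 s, during which the arm holds its last target.

## Working session

There is one attempt and no reset: what is moved stays moved. The work goes in short steps, Python scripts to look and compute and a tool call to move; the robot and the scene stay as the last step left them, time stands still between calls to the robot, and variables do not carry over. Pictures are saved under pics/ and viewed, and the job is handed in when it is done.

Besides the shell and the picture viewer there is one more tool, called after "Call:" as name([rows], argument=value, ...), one row to a line, values as JSON. jog_arm: Moves the arm, as the interface text tells. Its arguments: {"type":"object","properties":{"series":{"type":"array"},"fingers":{"type":"number"},"grip_force":{"type":"number"}},"required":["series"]}

```bash
ls; mkdir -p pics
python3 - <<'E'
from station import env
import cv2, numpy as np
np.set_printoptions(precision=4,suppress=True)
print(env.observe())
for n in ['side','top','wrist']:
    p=env.camera_params(n); print(n,p)
    cv2.imwrite(f'pics/a_{n}.png',env.camera(n))
print(env.grasp_offset)
E
```

```text
pics
{'t': 0.0, 'joint_positions': array([ 1.0793,  0.6002, -0.0026,  1.6001,  0.0018,  0.9429, -0.0798]), 'qvel': array([-0.0002,  0.0017,  0.0005, -0.0019, -0.0006, -0.0008, -0.0009]), 'effort': array([ -0.    , -77.6438,   1.5646, -25.8001,   0.0123,   0.0091,
         0.0001]), 'tool_pos': array([ 0.292 , -0.6631,  0.2304]), 'eef_rot': array([ 0.1455, -0.1458,  0.6925, -0.6914]), 'contact_force': array([-0.2881,  0.149 ,  0.2921]), 'moment': array([ 0.0266, -0.0161, -0.0176]), 'opening': 0.08555995207768734}
side {'K': array([[502.7622,   0.    , 316.4439],
       [  0.    , 502.7622, 195.4789],
       [  0.    ,   0.    ,   1.    ]]), 'cam_to_world': array([[-0.9663,  0.134 , -0.2199,  0.2605],
       [-0.257 , -0.5551,  0.7911,  1.0532],
       [-0.016 ,  0.8209,  0.5708,  0.8445],
       [ 0.    ,  0.    ,  0.    ,  1.    ]])}
top {'K': array([[402.9776,   0.    , 315.1245],
       [  0.    , 402.9776, 203.9332],
       [  0.    ,   0.    ,   1.    ]]), 'cam_to_world': array([[-0.0197,  0.98  , -0.198 ,  0.386 ],
       [-0.9997, -0.0228, -0.0132, -0.0057],
       [-0.0174,  0.1977,  0.9801,  0.9921],
       [ 0.    ,  0.    ,  0.    ,  1.    ]])}
wrist {'K': array([[322.2193,   0.    , 324.7905],
       [  0.    , 322.2193, 198.7711],
       [  0.    ,   0.    ,   1.    ]]), 'T_tool_cam': array([[ 0.0004, -0.9612, -0.276 , -0.0704],
       [-0.0002,  0.276 , -0.9612, -0.1429],
       [ 1.    ,  0.0005, -0.0001,  0.0004],
       [ 0.    ,  0.    ,  0.    ,  1.    ]])}
0.0187
```

View pics/a_side.png

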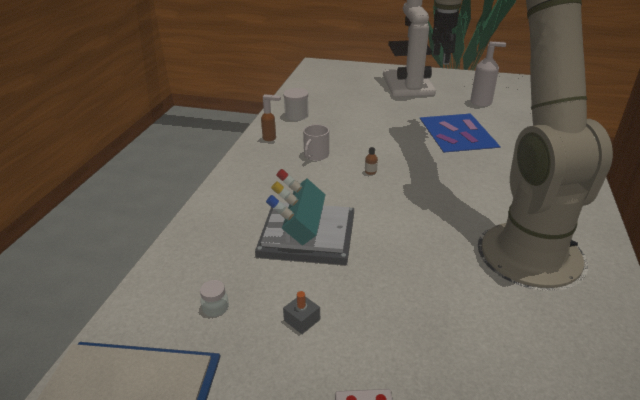

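View pics/a_top.png

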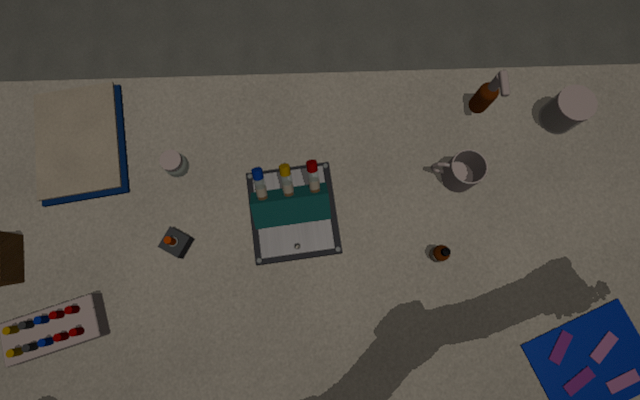

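View pics/a_wrist.png

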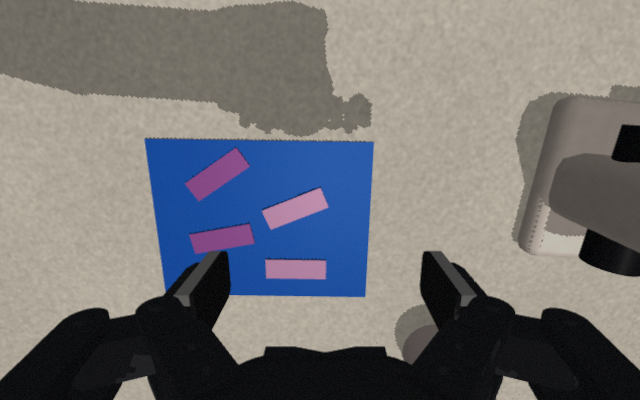

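Side view: pin knob at (301,298), rack in the middle, red tube in the back bore. Top view: pin knob at (168,240), lock hole at (297,246), red cap at (312,166), blue at (257,174), yellow at (285,170). So red is in the -y bore. Next I measure these.

```bash
cat > h.py <<'E'
import cv2, numpy as np
from scipy.spatial.transform import Rotation as R
np.set_printoptions(precision=4,suppress=True)
def ray(p,uv,T=None):
    T=p['cam_to_world'] if T is None else T
    K=p['K']; d=np.array([(uv[0]-K[0,2])/K[0,0],-(uv[1]-K[1,2])/K[1,1],-1])
    return T[:3,3],T[:3,:3]@d
def plane(p,uv,z,T=None):
    o,d=ray(p,uv,T); return o+d*(z-o[2])/d[2]
def proj(p,X,T=None):
    T=p['cam_to_world'] if T is None else T
    c=np.linalg.inv(T)@np.append(X,1); K=p['K']
    return np.array([K[0,0]*c[0]/-c[2]+K[0,2],K[1,1]*-c[1]/-c[2]+K[1,2]])
def tri(a,b):
    (o1,d1),(o2,d2)=a,b
    s=np.linalg.lstsq(np.c_[d1,-d2],o2-o1,rcond=None)[0]
    p,q=o1+d1*s[0],o2+d2*s[1]; return (p+q)/2,np.linalg.norm(p-q)
def pose(o):
    w,x,y,z=o['eef_rot']; T=np.eye(4); T[:3,:3]=R.from_quat([x,y,z,w]).as_matrix(); T[:3,3]=o['tool_pos']; return T
E
python3 - <<'E'
from station import env
from h import *
t=cv2.imread('pics/a_top.png'); s=cv2.imread('pics/a_side.png')
def blob(im,lo,hi,roi,show=True):
    x0,y0,x1,y1=roi; h=cv2.cvtColor(im[y0:y1,x0:x1],cv2.COLOR_BGR2HSV)
    m=cv2.inRange(h,np.array(lo),np.array(hi)); n,l,st,c=cv2.connectedComponentsWithStats(m)
    i=1+np.argmax(st[1:,4]); return c[i]+[x0,y0],st[i]+[x0,y0,0,0,0]
P={n:env.camera_params(n) for n in('top','side')}
r={}
for nm,lo,hi,rt,rs in [('pin',(5,120,80),(20,255,255),(150,225,190,255),(285,280,320,315)),
  ('red',(0,140,60),(6,255,255),(300,150,325,180),(270,160,300,190)),
  ('red2',(170,140,60),(180,255,255),(300,150,325,180),(270,160,300,190)),
  ('blue',(105,150,60),(130,255,255),(245,160,270,190),(260,190,290,215)),
  ('yel',(18,120,80),(35,255,255),(272,158,298,185),(265,175,295,200))]:
    try:
        a,sa=blob(t,lo,hi,rt); b,sb=blob(s,lo,hi,rs)
        print(nm,a,sa,b,sb,tri(ray(P['top'],a),ray(P['side'],b)))
    except Exception as e: print(nm,e)
print('knob z70 top',plane(P['top'],(168.5,240),.065))
hsv=t[225:265,285:312]
g=cv2.cvtColor(t,cv2.COLOR_BGR2GRAY)
print(g[240:252,288:306])
big=np.hstack([cv2.resize(t[150:270,240:350],None,fx=3.5,fy=3.5,interpolation=cv2.INTER_CUBIC),cv2.resize(t[200:320,140:250],None,fx=3.5,fy=3.5,interpolation=cv2.INTER_CUBIC)])
cv2.imwrite('pics/b.png',big)
cv2.imwrite('pics/b2.png',cv2.resize(s[160:330,240:360],None,fx=3.5,fy=3.5,interpolation=cv2.INTER_CUBIC))
E
```

```text
pin [167.0217 239.5217] [164 236   7   8  46] [300.6807 299.    ] [297 291   8  17 119] (array([0.4955, 0.3508, 0.0679]), np.float64(0.002307249171887147))
red [311.6455 165.7909] [306 160  11  13 110] [282.102  173.9184] [278 170   9   9  49] (array([0.6418, 0.0115, 0.1462]), np.float64(0.0004602476869166276))
red2 attempt to get argmax of an empty sequence
blue [256.9554 173.5268] [252 168  11  13 112] [272.75 198.25] [272 197   3   3   4] (array([0.6258, 0.1301, 0.1525]), np.float64(0.00031889320226136315))
yel [284.3551 169.6729] [280 163  10  14 107] [277.1358 187.0988] [272 182  11  11  81] (array([0.6351, 0.0714, 0.145 ]), np.float64(5.643243264800433e-05))
knob z70 top [0.4958 0.3486 0.065 ]
[[109 110 110 109 110 110 109 108 112 111 110 108 110 110 109 108 109 108]
 [111 111 111 110 109 110 110 108 112 111 111 108 109 110 110 109 108 109]
 [110 111 110 110 109 110 111 109 109 103 102 108 109 110 111 108 108 109]
 [112 110 110 110 110 110 103  85  81  67  75  94 106 112 110 109 108 109]
 [110 110 110 111 111 107  84  48  46  47  47  66  97 111 112 111 109 109]
 [111 110 112 111 110 105  78  36  65  89  76  60  92 113 112 110 109 109]
 [111 111 111 111 112 106  74  57  99  99  77  69  91 113 112 110 110 109]
 [111 109 110 111 111 106  80  75 108  93  64  73  96 112 111 109 109 108]
 [110 111 111 112 111 108  99  89  90  80  72  90 106 111 111 111 109 108]
 [112 111 110 112 112 110 110 106  99  99 100 106 110 110 111 110 109 108]
 [111 110 111 112 111 110 111 110 111 113 113 111 110 110 110 111 110 109]
 [111 110 110 111 111 110 111 111 112 112 111 112 111 111 114 114 112 109]]
```

View pics/b.png

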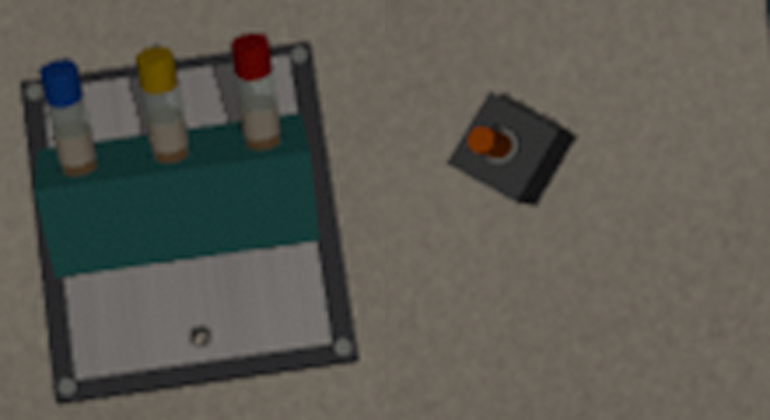

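View pics/b2.png

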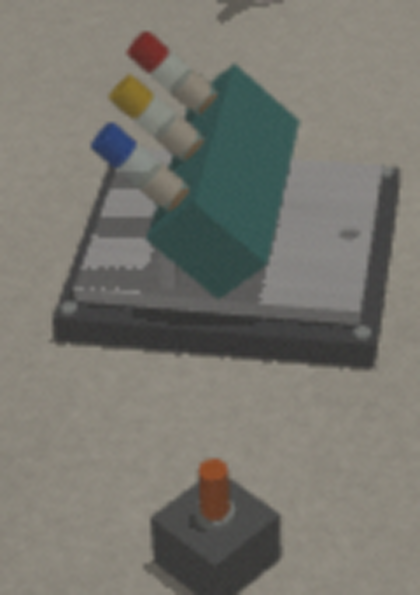

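```bash
cat >> h.py <<'E'
def tgt(yaw,pitch,s=1):
    # tool down for pitch 0, jaw z = s*stand y; pitch leans pointing toward +x
    X=np.array([np.cos(yaw),np.sin(yaw),0]);Y=np.array([-np.sin(yaw),np.cos(yaw),0]);Z=np.array([0,0,1.])
    y=-np.cos(pitch)*Z+np.sin(pitch)*X; z=s*Y; return np.c_[np.cross(y,z),y,z]
def rel(T,pos,Rt):
    d=T[:3,:3].T@(np.array(pos)-T[:3,3])*1000
    w=R.from_matrix(T[:3,:3].T@Rt).as_rotvec(degrees=True); return np.r_[d,w].round(2)
E
python3 - <<'E'
from station import env
from h import *
T=pose(env.observe()); print(T)
P=env.camera_params('top')
print('hole',plane(P,(296.9,245.9),.036))
for uv in [(246.9,173.7),(328.6,162.3)]: print(plane(P,uv,.022))
for s in(1,-1): print(rel(T,[.5,-.2,.26],tgt(.134,0,s)),rel(T,[.495,.35,.26],tgt(.134,0,s)))
E
```

```text
[[-0.9152 -0.0006  0.4031  0.2921]
 [-0.4031  0.001  -0.9152 -0.6632]
 [ 0.0001 -1.     -0.0012  0.2306]
 [ 0.      0.      0.      1.    ]]
hole [0.4786 0.0524 0.036 ]
[0.6631 0.1764 0.022 ]
[ 0.6876 -0.0286  0.022 ]
[-377.    -29.02 -340.13    0.02 -163.91   -0.1 ] [-594.1   -28.45 -845.49    0.02 -163.91   -0.1 ]
[-377.    -29.02 -340.13    0.07   16.09    0.02] [-594.1   -28.45 -845.49    0.07   16.09    0.02]
```

Call:
jog_arm([
  [-47,-4,-43,0,4,0],
  [-94,-8,-86,0,8,0],
  [-141,-12,-129,0,16,0],
  [-188,-16,-172,0,16,0],
  [-235,-20,-215,0,16,0],
  [-282,-24,-258,0,16,0],
  [-330,-29,-300,0,16,0],
  [-377,-29,-340,0,16,0],
])

```text
t: 0.95
tool_pos: [0.4549, -0.2969, 0.2559]
eef_rot: [-0.048, 0.048, -0.705, 0.706]
contact_force: [1.0, 0.1, -0.6]
opening: 0.0857
```

Run:
```python
from station import env
from h import *
o=env.observe();T=pose(o); print(o['t'],o['joint_positions'],T)
print(rel(T,[.495,.35,.18],tgt(.127,0,-1)),rel(T,[.495,.35,.22],tgt(.127,0,-1)))
```

```text
0.95 [ 0.4436  0.3519  0.0403  1.9919 -0.0193  0.798  -0.9405] [[-0.9908  0.0002  0.135   0.4549]
 [-0.135  -0.0001 -0.9908 -0.2969]
 [-0.0002 -1.      0.0002  0.2559]
 [ 0.      0.      0.      1.    ]]
[-127.04   75.81 -635.54   -0.01    0.48   -0.01] [-127.05   35.81 -635.54   -0.01    0.48   -0.01]
```

Call:
jog_arm([
  [-9,0,-46,0,0.5,0],
  [-19,0,-93,0,0.5,0],
  [-28,10,-138,0,0.5,0],
  [-38,20,-184,0,0.5,0],
  [-48,38,-228,0,0.5,0],
  [-57,56,-272,0,0.5,0],
  [-66,74,-314,0,0.5,0],
  [-71,86,-343,0,0.5,0],
])

```text
t: 1.75
tool_pos: [0.4782, 0.0537, 0.1686]
eef_rot: [0.045, -0.046, 0.706, -0.705]
contact_force: [0.9, -1.4, -0.0]
opening: 0.0853
```

Run:
```python
from station import env
from h import *
o=env.observe();T=pose(o); print(o['t'],o['joint_positions'],o['qvel'],T)
cv2.imwrite('pics/w1.png',env.camera('wrist'))
o=env.observe();T=pose(o); print(o['t'],T[:3,3]); 
W=env.camera_params('wrist'); C=T@W['T_tool_cam']
print(proj(W,[.4786,.0524,.036],C))
np.save('w1.npy',C)
```

```text
1.75 [-0.2067  0.4069 -0.0305  2.2073  0.0225  0.5281 -1.6957] [-0.5916  0.2237  0.034   0.0387  0.0178 -0.2603 -0.5825] [[-0.9917 -0.0006  0.1289  0.4782]
 [-0.1289  0.0006 -0.9917  0.0537]
 [ 0.0005 -1.     -0.0007  0.1686]
 [ 0.      0.      0.      1.    ]]
1.8 [0.4779 0.0579 0.1673]
[331.1269 189.6676]
```

View pics/w1.png

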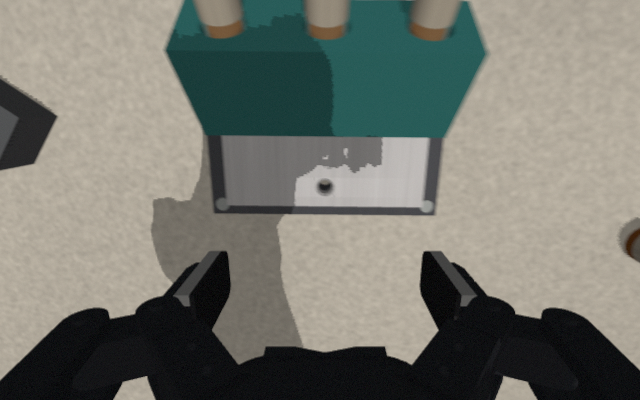

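The wrist view shows the lock hole at about (325,186) with the base screws at (222,204) and (428,206). I'll refine these.

Run:
```python
from station import env
from h import *
W=env.camera_params('wrist')
T=np.eye(4);T[:3,:3]=[[-0.9917,-0.0006,0.1289],[-.1289,.0006,-.9917],[.0005,-1,-.0007]];T[:3,3]=[.4782,.0537,.1686]
C=T@W['T_tool_cam']
im=cv2.imread('pics/w1.png');g=cv2.cvtColor(im,cv2.COLOR_BGR2GRAY)
print(g[176:198,312:340])
m=(g[176:198,312:340]<85).astype(np.uint8); mo=cv2.moments(m,True); c=(312+mo['m10']/mo['m00'],176+mo['m01']/mo['m00']); print(c,m.sum())
print('hole',plane(W,c,.036,C))
a,b=plane(W,(222,204),.022,C),plane(W,(427.5,206),.022,C); print(a,b, np.arctan2(-(a-b)[0],(a-b)[1]))
T0=pose(env.observe()); print(T0[:3,3],env.observe()['qvel'])
print(rel(T0,[.495,.35,.20],tgt(.127,0,-1)))
cv2.imwrite('pics/w1c.png',cv2.resize(im[170:215,200:450],None,fx=3.2,fy=3.2))
```

```text
[[179 181 181 182 182 180 180 180 179 179 181 183 182 183 182 183 183 182
  179 179 178 178 178 179 181 182 181 182]
 [183 180 178 185 184 183 181 182 183 182 183 181 184 185 186 185 185 185
  182 181 180 180 182 183 184 186 185 184]
 [188 180 179 186 189 187 185 183 176 172 164 163 160 157 162 172 182 188
  187 185 184 185 185 186 188 190 189 190]
 [187 181 179 187 187 186 179 172 167 153 148 145 141 139 143 141 145 166
  179 184 186 186 184 187 190 188 192 190]
 [186 186 182 186 186 178 170 161 149 131 130 125 122 122 124 127 131 143
  158 173 182 184 186 187 188 189 190 190]
 [186 186 187 185 179 171 157 143 131 123 119 116 115 114 115 119 122 125
  139 156 171 183 185 188 189 190 188 188]
 [186 185 186 180 173 158 136 121 111 111 112 113 114 114 116 109 106 108
  119 133 156 175 184 187 189 190 189 188]
 [184 186 182 179 167 143 120  95  80  88 103 111 113 110 108 100  85  79
   88 111 145 166 181 188 188 191 190 190]
 [186 187 180 175 158 129 107  79  52  49  65  71  85  83  84  69  58  48
   72  95 125 156 173 183 192 190 189 189]
 [186 186 181 172 152 124  98  65  35  32  32  
[... 1046 characters left out ...]
0 143 136 129 129 135 141 147 152
  161 171 173 177 184 185 186 189 188 189]
 [185 186 186 185 188 187 184 181 172 161 151 145 137 138 143 149 160 168
  175 182 181 177 179 185 188 188 189 190]
 [183 184 183 185 186 186 185 185 184 181 179 175 173 170 170 172 176 181
  182 184 184 178 175 182 187 188 187 188]
 [181 181 180 180 181 180 183 183 182 182 184 182 181 181 180 182 181 182
  182 179 178 179 177 181 183 184 185 184]]
(324.48275862068965, 187.14942528735634) 87
hole [0.4802 0.054  0.036 ]
[0.4482 0.1469 0.022 ] [ 0.4711 -0.0449  0.022 ] 0.11874831035456801
[0.4779 0.0579 0.1673] [ 0.0593 -0.0247  0.0154 -0.0091 -0.002   0.0535  0.1193]
[ -55.76  -32.   -287.3     0.15    0.38    0.09]
```

View pics/w1c.png

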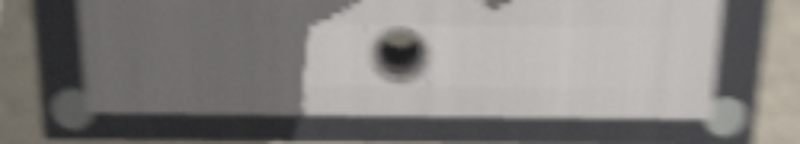

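Call:
jog_arm([
  [-8,-15,-40,0,0,0],
  [-17,-25,-86,0,0,0],
  [-26,-32,-133,0,0,0],
  [-35,-32,-181,0,0,0],
  [-44,-32,-228,0,0,0],
  [-52,-25,-270,0,0,0],
  [-56,-15,-287,0,0,0],
  [-56,-8,-287,0,0,0],
])

```text
t: 2.6
tool_pos: [0.4971, 0.3452, 0.1766]
eef_rot: [0.046, -0.046, 0.706, -0.705]
contact_force: [-0.5, -0.7, 0.5]
opening: 0.0856
```

Run:
```python
from station import env
from h import *
env.camera('top')
o=env.observe();T=pose(o); print(o['t'],o['joint_positions'],o['qvel'],T)
im=env.camera('wrist');cv2.imwrite('pics/w2.png',im)
W=env.camera_params('wrist'); C=T@W['T_tool_cam']; np.save('w2.npy',C)
h=cv2.cvtColor(im,cv2.COLOR_BGR2HSV); m=cv2.inRange(h,(5,120,60),(20,255,255))
n,l,st,c=cv2.connectedComponentsWithStats(m);i=1+np.argmax(st[1:,4]);print(st[i],c[i])
print(proj(W,[.4955,.35,.08],C),proj(W,[.4955,.35,.045],C))
```

```text
2.65 [-0.6822  0.5209 -0.0221  1.9351  0.0174  0.6886 -2.1571] [ 0.0335 -0.0242  0.0242  0.028   0.0027  0.0336  0.0075] [[-0.9918 -0.0021  0.1281  0.4969]
 [-0.1281 -0.0019 -0.9918  0.3423]
 [ 0.0023 -1.      0.0016  0.1755]
 [ 0.      0.      0.      1.    ]]
[307 181  24  31 580] [318.5879 196.4517]
[314.0641 201.5691] [315.2636 190.1244]
```

View pics/w2.png

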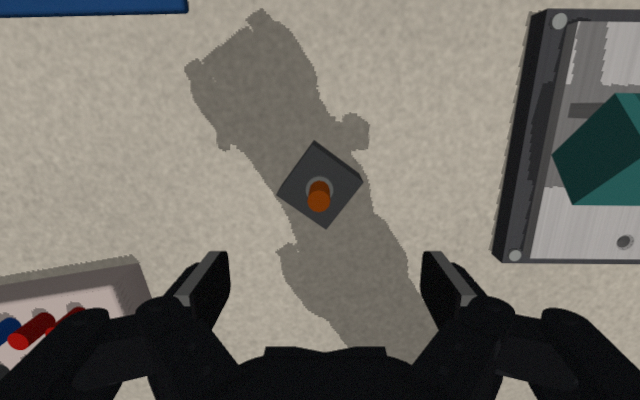

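The knob's top face is at about (319,201) and the collar ring around (319,189), so it sits between the fingers' line of approach.

Run:
```python
from station import env
from h import *
im=cv2.imread('pics/w2.png');C=np.load('w2.npy');W=env.camera_params('wrist')
cv2.imwrite('pics/w2c.png',cv2.resize(im[165:225,290:350],None,fx=9,fy=9,interpolation=cv2.INTER_NEAREST))
g=plane(W,(318.7,201.5),.08,C);print(g,plane(W,(319,189.5),.045,C))
T=pose(env.observe());print(T[:3,3],rel(T,[g[0],g[1],.051],tgt(.122,0,-1)))
```

```text
[0.496  0.3465 0.08  ] [0.4965 0.3468 0.045 ]
[0.4971 0.3407 0.1762] [  0.09 125.18  -6.14  -0.14   0.26   0.14]
```

View pics/w2c.png

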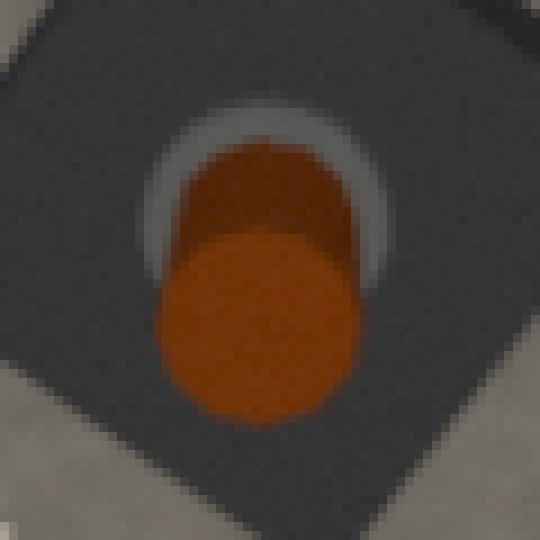

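Call:
jog_arm([
  [0,25,-6,0,0,0],
  [0,60,-6,0,0,0],
  [0,90,-6,0,0,0],
  [0,112,-6,0,0,0],
  [0,125,-6,0,0,0],
  [0,125,-6,0,0,0],
  [0,125,-6,0,0,0],
  [0,125,-6,0,0,0],
])

```text
t: 3.5
tool_pos: [0.4977, 0.3484, 0.054]
eef_rot: [0.045, -0.044, 0.706, -0.705]
contact_force: [-0.3, 1.0, -0.3]
opening: 0.0854
```

Run:
```python
from station import env
from h import *
o=env.observe();T=pose(o); print(T[:3,3],T[:3,1],o['qvel'])
print(rel(T,[.4965,.3467,.051],tgt(.122,0,-1)))
```

```text
[0.4977 0.3484 0.054 ] [ 0.0015  0.001  -1.    ] [-0.0063 -0.004  -0.0043 -0.0006  0.0003 -0.0028 -0.0002]
[ 1.44  2.98  1.52  0.05  0.24 -0.09]
```

Call:
jog_arm([
  [1,1,1.5,0,0,0],
  [1,1,1.5,0,0,0],
  [1,1,1.5,0,0,0],
  [1,1,1.5,0,0,0],
  [1,1,1.5,0,0,0],
  [1,1,1.5,0,0,0],
  [1,1,1.5,0,0,0],
  [1,1,1.5,0,0,0],
], fingers=-1, grip_force=50)

```text
t: 4.3
tool_pos: [0.4962, 0.3469, 0.0519]
eef_rot: [0.045, -0.045, 0.706, -0.706]
contact_force: [-0.9, -0.5, 5.2]
opening: 0.0163
```

Run:
```python
from station import env
from h import *
o=env.observe();T=pose(o); print(T,o['opening'],o['contact_force'],o['qvel'])
print(rel(T,[.4803,.0540,.12],tgt(.122,0,-1)))
```

```text
[[-0.992   0.0002  0.1265  0.4962]
 [-0.1265  0.0002 -0.992   0.3469]
 [-0.0002 -1.     -0.0002  0.0519]
 [ 0.      0.      0.      1.    ]] 0.016344182530176565 [-0.9162 -0.5416  5.2447] [-0.0003 -0.0002 -0.0009 -0.0004  0.     -0.0024 -0.0001]
[ 52.84 -68.16 288.52   0.01   0.28  -0.01]
```

Call:
jog_arm([
  [0,-25,0,0,0,0],
  [0,-60,0,0,0,0],
  [8,-68,42,0,0,0],
  [17,-68,90,0,0,0],
  [26,-68,138,0,0,0],
  [35,-68,186,0,0,0],
  [43,-68,234,0,0,0],
  [49,-68,268,0,0,0],
])

```text
t: 5.1
tool_pos: [0.4807, 0.0714, 0.1195]
eef_rot: [-0.044, 0.044, -0.705, 0.706]
contact_force: [1.8, 0.9, -0.6]
opening: 0.0167
```

Run:
```python
from station import env
from h import *
o=env.observe();T=pose(o); print(T,o['opening'],o['contact_force'],o['qvel'])
print(rel(T,[.4803,.0540,.085],tgt(.122,0,-1)))
```

```text
[[-0.9922 -0.0007  0.1244  0.4807]
 [-0.1244 -0.0011 -0.9922  0.0714]
 [ 0.0009 -1.      0.001   0.1195]
 [ 0.      0.      0.      1.    ]] 0.016693547441510855 [ 1.7933  0.8524 -0.5589] [ 0.7022 -0.0556 -0.0868  0.146   0.0872 -0.1032  0.5403]
[ 2.5  34.54 17.21 -0.05  0.16  0.05]
```

Call:
jog_arm([
  [1,4,7,0,0.2,0],
  [2,8,13,0,0.2,0],
  [3,16,18,0,0.2,0],
  [3,22,20,0,0.2,0],
  [3,24,20,0,0.2,0],
  [3,24,20,0,0.2,0],
  [3,24,20,0,0.2,0],
  [3,24,20,0,0.2,0],
])

```text
t: 5.9
tool_pos: [0.4811, 0.055, 0.0958]
eef_rot: [0.044, -0.044, 0.706, -0.706]
contact_force: [0.4, 0.1, -1.3]
opening: 0.0163
```

Run:
```python
from station import env
from h import *
o=env.observe();T=pose(o); print(T,o['contact_force'],o['qvel'])
im=env.camera('wrist');cv2.imwrite('pics/w3.png',im);cv2.imwrite('pics/t3.png',env.camera('top'));cv2.imwrite('pics/s3.png',env.camera('side'))
o2=env.observe();print(o2['tool_pos'])
C=T@env.camera_params('wrist')['T_tool_cam'];np.save('w3.npy',C)
s=cv2.imread('pics/s3.png');cv2.imwrite('pics/s3c.png',cv2.resize(s[140:270,230:390],None,fx=4.5,fy=4.5,interpolation=cv2.INTER_CUBIC))
W=env.camera_params('wrist');print(proj(W,[.4803,.054,.036],C))
```

```text
[[-0.9923  0.0002  0.1238  0.4811]
 [-0.1238  0.0001 -0.9923  0.055 ]
 [-0.0002 -1.     -0.0001  0.0958]
 [ 0.      0.      0.      1.    ]] [ 0.4019  0.0619 -1.3007] [ 0.006  -0.0024 -0.0016  0.0007  0.0003  0.      0.0012]
[0.4811 0.0547 0.0959]
[325.6815 217.9501]
```

View pics/w3.png

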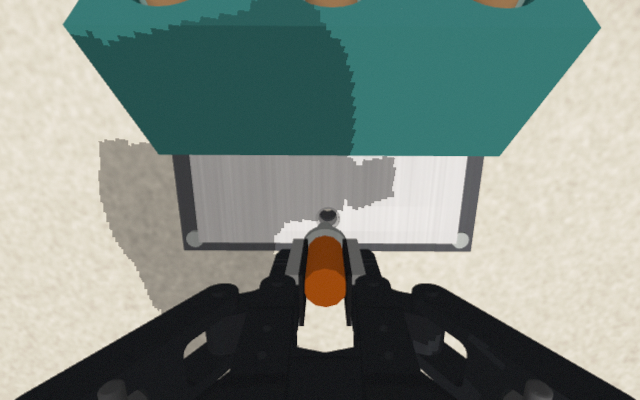

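View pics/s3c.png

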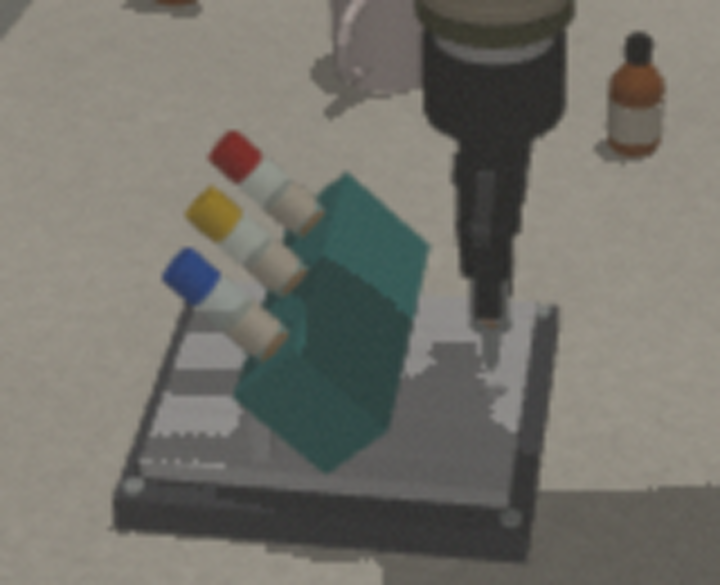

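Run:
```python
from h import *
im=cv2.imread('pics/w3.png');cv2.imwrite('pics/w3c.png',cv2.resize(im[195:315,285:370],None,fx=5,fy=5,interpolation=cv2.INTER_NEAREST))
cv2.imwrite('pics/w3d.png',cv2.resize(im[200:240,300:355],None,fx=14,fy=14,interpolation=cv2.INTER_NEAREST))
```

```text
(no output)
```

View pics/w3c.png

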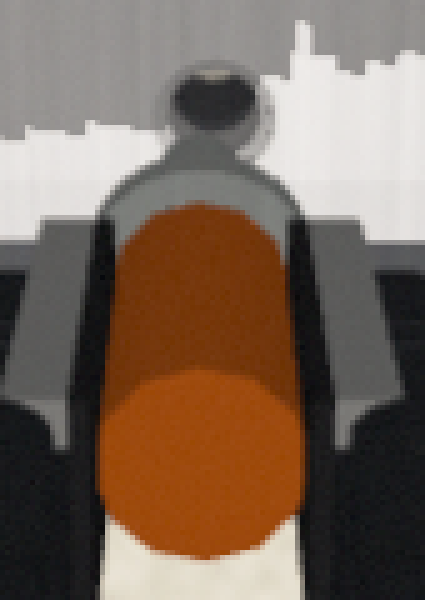

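View pics/w3d.png

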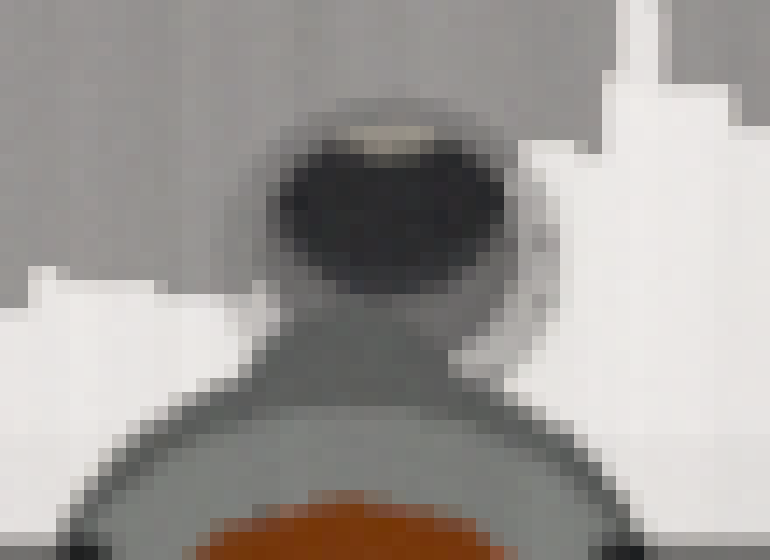

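Run:
```python
from station import env
from h import *
C=np.load('w3.npy');W=env.camera_params('wrist')
print('hole',plane(W,(327.9,218.5),.036,C))
print('knobtop',plane(W,(325.2,287.6),.1238,C))
print('collar arc top',plane(W,(325.3,229),.0888,C), 'cone tip edge',plane(W,(325.2,222.5),.0518,C))
x,y=.481,.055
print(proj(W,[x,y,.0518],C),proj(W,[x,y,.1238],C),proj(W,[x,y,.036],C))
P=env.camera_params('top');print(proj(P,[.481,.055,.1238]),proj(P,[.481,.053,.036]))
```

```text
hole [0.4801 0.0525 0.036 ]
knobtop [0.4815 0.0546 0.1238]
collar arc top [0.4929 0.0559 0.0888] cone tip edge [0.4828 0.0547 0.0518]
[324.2913 225.2115] [324.074  288.5325] [324.3202 216.7882]
[293.1556 240.9211] [296.6172 244.8875]
```

Call:
jog_arm([
  [1.2,0,2,0,0,0],
  [1.2,0,2,0,0,0],
  [1.2,6,2,0,0,0],
  [1.2,12,2,0,0,0],
  [1.2,18,2,0,0,0],
  [1.2,22,2,0,0,0],
  [1.2,26,2,0,0,0],
  [1.2,26,2,0,0,0],
])

```text
t: 6.85
tool_pos: [0.4797, 0.0524, 0.069]
eef_rot: [-0.043, 0.044, -0.706, 0.706]
contact_force: [-0.7, -1.2, -0.8]
opening: 0.0162
```

Run:
```python
from station import env
from h import *
o=env.observe();print(o['tool_pos'],o['contact_force'],o['moment'])
im=env.camera('wrist');cv2.imwrite('pics/w4.png',im[180:320,250:400])
cv2.imwrite('pics/w4.png',cv2.resize(im[180:320,260:400],None,fx=4,fy=4,interpolation=cv2.INTER_NEAREST))
```

```text
[0.4797 0.0524 0.069 ] [-0.7164 -1.1744 -0.8465] [-0.0152 -0.0326 -0.0374]
```

View pics/w4.png

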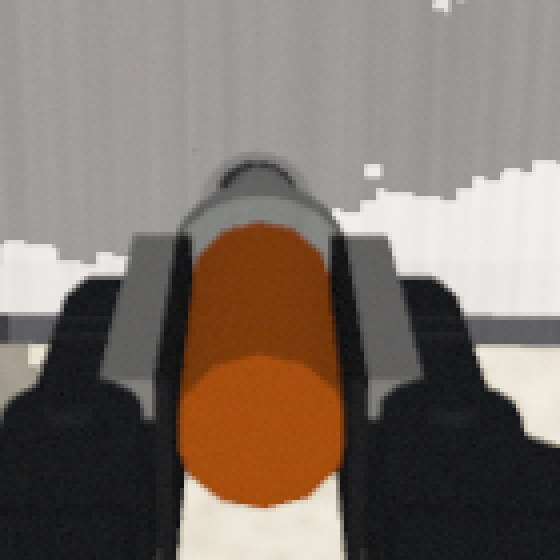

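The shank is centred and inside the hole with no side force, so I continue down.

Call:
jog_arm([
  [0,4,0,0,0,0],
  [0,8,0,0,0,0],
  [0,12,0,0,0,0],
  [0,16,0,0,0,0],
  [0,19,0,0,0,0],
  [0,21,0,0,0,0],
  [0,22.5,0,0,0,0],
  [0,22.5,0,0,0,0],
])

```text
t: 7.7
tool_pos: [0.48, 0.0524, 0.0478]
eef_rot: [-0.044, 0.043, -0.706, 0.706]
contact_force: [-2.5, 0.5, 9.7]
opening: 0.0166
```

Run:
```python
from station import env
from h import *
o=env.observe();print(o['tool_pos'],o['contact_force'],o['moment'])
```

```text
[0.48   0.0524 0.0478] [-2.5167  0.514   9.7082] [ 0.0136  0.4299 -0.0578]
```

Call:
jog_arm([
  [0,1,0,0,0,0],
  [0,1.5,0,0,0,0],
  [0,1.5,0,0,0,0],
  [0,1.5,0,0,0,0],
  [0,1.5,0,0,0,0],
  [0,1.5,0,0,0,0],
  [0,1.5,0,0,0,0],
  [0,1.5,0,0,0,0],
])

```text
t: 8.5
tool_pos: [0.4801, 0.0524, 0.0476]
eef_rot: [0.044, -0.043, 0.706, -0.706]
contact_force: [-4.9, 0.5, 34.2]
opening: 0.0165
```

Call:
jog_arm([
  [0,0,0,0,0,0],
  [0,0,0,0,0,0],
  [0,0,0,0,0,0],
  [0,0,0,0,0,0],
  [0,-5,0,0,0,0],
  [0,-15,0,0,0,0],
  [0,-35,0,0,0,0],
  [0,-60,0,0,0,0],
], fingers=0)

```text
t: 9.3
tool_pos: [0.4795, 0.0523, 0.1063]
eef_rot: [-0.043, 0.044, -0.706, 0.706]
contact_force: [1.3, -0.5, 0.8]
opening: 0.0427
```

Call:
jog_arm([
  [0,-45,0,0,0,0],
  [0,-85,0,0,0,0],
  [0,-120,0,0,0,0],
  [0,-140,0,0,0,0],
  [0,-150,0,0,0,0],
  [0,-150,0,0,0,0],
  [0,-150,0,0,0,0],
  [0,-150,0,0,0,0],
])

```text
t: 10.1
tool_pos: [0.4794, 0.0523, 0.2544]
eef_rot: [-0.043, 0.044, -0.706, 0.706]
contact_force: [-0.6, -0.3, 0.2]
opening: 0.0427
```

Run:
```python
from station import env
from h import *
o=env.observe();T=pose(o);print(T,o['joint_positions'],o['contact_force'],o['opening'])
im=env.camera('wrist');cv2.imwrite('pics/w5.png',im);s=env.camera('side');cv2.imwrite('pics/s5.png',s);t=env.camera('top');cv2.imwrite('pics/t5.png',t)
np.save('w5.npy',T@env.camera_params('wrist')['T_tool_cam'])
cv2.imwrite('pics/s5c.png',cv2.resize(s[140:270,230:390],None,fx=4.5,fy=4.5,interpolation=cv2.INTER_CUBIC))
```

```text
[[-0.9924 -0.0023  0.1232  0.4794]
 [-0.1232 -0.0005 -0.9924  0.0523]
 [ 0.0023 -1.      0.0002  0.2544]
 [ 0.      0.      0.      1.    ]] [-0.1418  0.2828 -0.1069  2.1086  0.0433  0.7546 -1.7235] [-0.5872 -0.331   0.1956] 0.04272778805941723
```

View pics/w5.png

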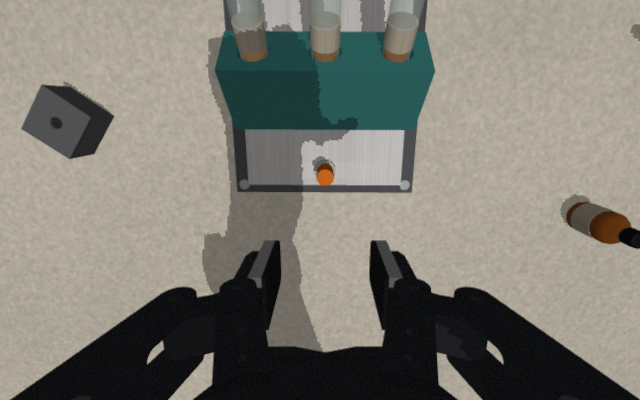

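View pics/s5c.png

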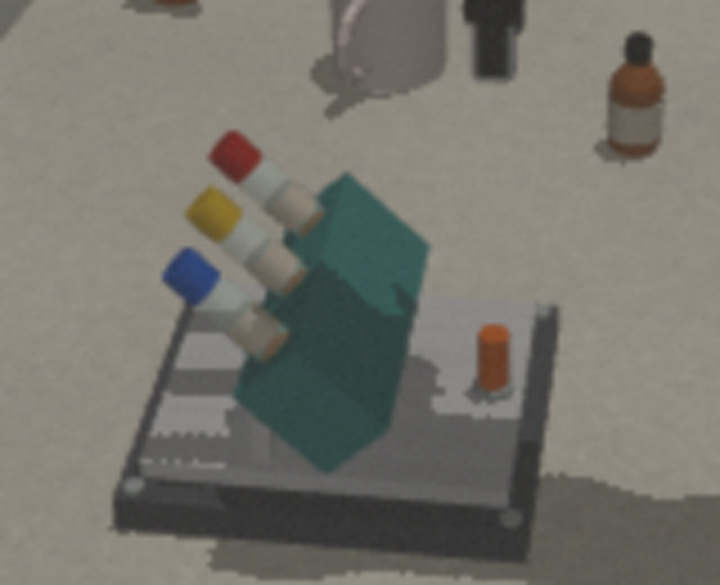

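Pin is seated: collar flat on the foot and knob upright in both views. Now the red tube, in the −y bore.

Run:
```python
from station import env
from h import *
T=pose(env.observe());p=np.radians(10)
G=np.array([.6382,.0112,.1196]);Rt=tgt(.12,p,-1)
print(T[:3,3],rel(T,G-Rt[:,1]*.09,Rt),rel(T,G,Rt))
C=np.load('w5.npy');W=env.camera_params('wrist')
print('knob',plane(W,(325,177),.076,C)); a,b=plane(W,(244,184),.022,C),plane(W,(404.5,185),.022,C);print(np.arctan2(-(a-b)[0],(a-b)[1]))
for f in('w1','w5'): pass
h=cv2.cvtColor(cv2.imread('pics/t5.png'),cv2.COLOR_BGR2HSV)
```

```text
[0.4797 0.0524 0.2547] [-136.7    46.16   60.33    0.01    0.2    10.11] [-152.51  134.77   60.37    0.01    0.2    10.11]
knob [0.4804 0.0518 0.076 ]
0.11651839260534645
```

Call:
jog_arm([
  [-30,0,14,0,0,3],
  [-65,5,29,0,0,6],
  [-100,15,44,0,0,10],
  [-128,30,56,0,0,10],
  [-137,42,60,0,0,10],
  [-137,46,60,0,0,10],
  [-137,46,60,0,0,10],
  [-137,46,60,0,0,10],
], fingers=-0.1)

```text
t: 11.05
tool_pos: [0.6224, 0.0104, 0.2098]
eef_rot: [0.105, 0.018, 0.707, -0.699]
contact_force: [0.2, 0.6, 1.3]
opening: 0.0386
```

Run:
```python
from station import env
from h import *
o=env.observe();T=pose(o);print(T,o['joint_positions'],o['opening'])
im=env.camera('wrist');cv2.imwrite('pics/w6.png',im)
C=T@env.camera_params('wrist')['T_tool_cam'];np.save('w6.npy',C);W=env.camera_params('wrist')
A=np.array([.707*.9928,.707*.1197,.707]);M=np.array([.6014,.0067,.104])
for s in(0,48,59,70): print(s,proj(W,M+A*s/1000,C))
```

```text
[[-0.9774  0.1715  0.1239  0.6224]
 [-0.122   0.0216 -0.9923  0.0104]
 [-0.1729 -0.9849 -0.0002  0.2098]
 [ 0.      0.      0.      1.    ]] [-0.0469  0.4435 -0.0825  1.9903  0.0668  0.5362 -1.6194] 0.03864443883668567
0 [325.6698 245.647 ]
48 [326.006 210.52 ]
59 [326.0992 200.7781]
70 [326.2001 190.2415]
```

View pics/w6.png

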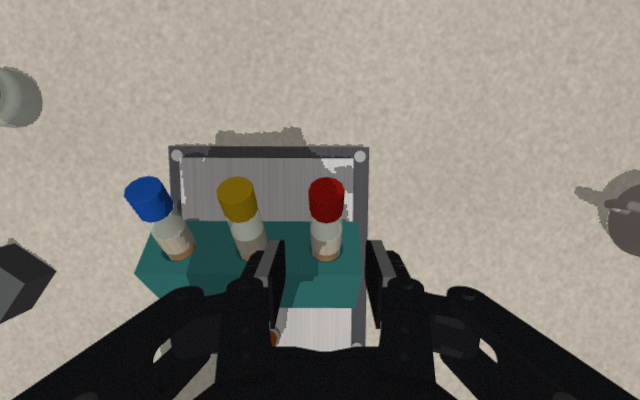

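Red tube's axis appears at column 326, as predicted (326.1), and is centred between the fingers; I descend along the tool axis.

Call:
jog_arm([
  [0,25,0.5,0,0,0],
  [0,55,0.5,0,0,0],
  [0,75,0.5,0,0,0],
  [0,86,0.5,0,0,0],
  [0,91,0.5,0,0,0],
  [0,91,0.5,0,0,0],
  [0,91,0.5,0,0,0],
  [0,91,0.5,0,0,0],
])

```text
t: 11.9
tool_pos: [0.6395, 0.0111, 0.1211]
eef_rot: [0.105, 0.019, 0.707, -0.699]
contact_force: [0.6, -0.3, -0.3]
opening: 0.0386
```

Run:
```python
from station import env
from h import *
o=env.observe();T=pose(o);print(T,o['joint_positions'],o['contact_force'])
im=env.camera('wrist');cv2.imwrite('pics/w7.png',im)
```

```text
[[-0.9771  0.1738  0.1229  0.6395]
 [-0.121   0.0214 -0.9924  0.0111]
 [-0.1751 -0.9845  0.0001  0.1211]
 [ 0.      0.      0.      1.    ]] [-0.0628  0.5825 -0.0608  2.0248  0.089   0.3603 -1.6388] [ 0.581  -0.3263 -0.3099]
```

View pics/w7.png

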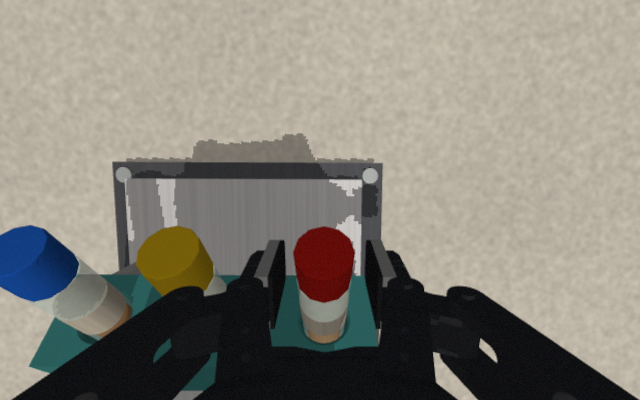

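Fingers straddle the red tube at (323,290) without contact. Close.

Call:
jog_arm([
  [0,0,0,0,0,0],
  [0,0,0,0,0,0],
  [0,0,0,0,0,0],
  [0,0,0,0,0,0],
  [0,0,0,0,0,0],
  [0,0,0,0,0,0],
  [0,0,0,0,0,0],
  [0,0,0,0,0,0],
], fingers=-1, grip_force=50)

```text
t: 12.75
tool_pos: [0.6396, 0.0112, 0.1205]
eef_rot: [0.105, 0.018, 0.707, -0.699]
contact_force: [-0.2, -0.2, 5.8]
opening: 0.0227
```

Run:
```python
from station import env
from h import *
o=env.observe();T=pose(o);print(T[:3,3],o['contact_force'],o['opening'])
A=np.array([.707*.9928,.707*.1197,.707]);print(T[:3,:3].T@A*130, T[:3,:3].T@A*60)
```

```text
[0.6396 0.0112 0.1205] [-0.2051 -0.2125  5.7892] 0.022716263343816157
[-106.5508  -74.4416    0.3139] [-49.1773 -34.3577   0.1449]
```

Call:
jog_arm([
  [-7,-5,0,0,0,0],
  [-20,-14,0,0,0,0],
  [-36,-25,0,0,0,0],
  [-53,-37,0,0,0,0],
  [-70,-49,0,0,0,0],
  [-87,-61,0,0,0,0],
  [-100,-70,0,0,0,0],
  [-106,-74,0,0,0,0],
])

```text
t: 13.55
tool_pos: [0.7314, 0.0226, 0.2124]
eef_rot: [0.105, 0.019, 0.707, -0.699]
contact_force: [-0.2, -0.6, 0.8]
opening: 0.0228
```

Run:
```python
from station import env
from h import *
o=env.observe();T=pose(o);print(T,o['joint_positions'],o['contact_force'],o['opening'])
s=env.camera('side');cv2.imwrite('pics/s8.png',s)
print(rel(T,[.72,.02,.40],tgt(.12,np.radians(55),-1)),rel(T,[.70,.02,.50],tgt(.12,np.radians(55),-1)))
```

```text
[[-0.9771  0.1738  0.123   0.7314]
 [-0.1211  0.0216 -0.9924  0.0226]
 [-0.1751 -0.9846 -0.      0.2124]
 [ 0.      0.      0.      1.    ]] [-0.0575  0.563  -0.0765  1.7416  0.0649  0.6631 -1.6138] [-0.1717 -0.5937  0.7546] 0.022828078081149474
[ -21.42 -186.7     1.17    0.11    0.16   44.92] [ -19.38 -288.63   -1.29    0.11    0.16   44.92]
```

View pics/s8.png

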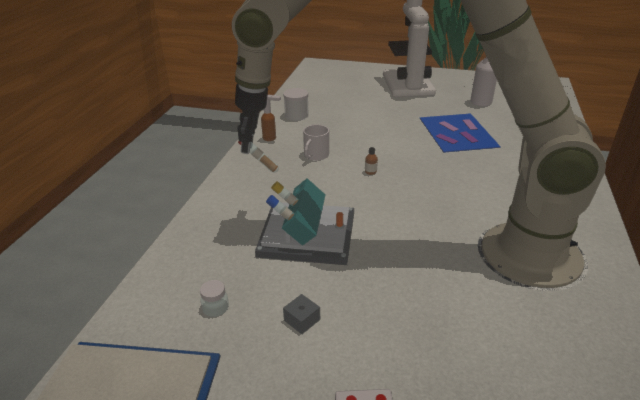

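The side view shows the red tube drawn clear, blue and yellow still in place. Lift and turn.

Call:
jog_arm([
  [-3,-35,0,0,0,3],
  [-6,-75,0,0,0,9],
  [-9,-115,0,0,0,15],
  [-12,-155,0,0,0,22],
  [-14,-195,0,0,0,29],
  [-16,-235,0,0,0,36],
  [-18,-270,0,0,0,42],
  [-19,-288,0,0,0,45],
])

```text
t: 14.4
tool_pos: [0.7003, 0.0163, 0.4776]
eef_rot: [0.342, 0.265, 0.653, -0.621]
contact_force: [0.6, -0.1, -1.5]
opening: 0.0225
```

Call:
jog_arm([
  [0,0,0,0,0,0],
  [0,0,0,0,0,0],
  [0,0,0,0,0,0],
  [0,0,0,0,0,0],
  [0,0,0,0,0,0],
  [0,0,0,0,0,0],
  [0,0,0,0,0,0],
  [0,0,0,0,0,0],
])

```text
t: 15.2
tool_pos: [0.7019, 0.0148, 0.4752]
eef_rot: [0.34, 0.265, 0.654, -0.622]
contact_force: [-0.2, 0.0, -0.7]
opening: 0.0226
```

Run:
```python
from station import env
from h import *
o=env.observe();T=pose(o);print(T,o['joint_positions'],o['qvel'],o['contact_force'],o['opening'])
print(np.degrees(np.arctan2(np.hypot(T[0,1],T[1,1]),-T[2,1])))
for n in('side','top','wrist'): cv2.imwrite(f'pics/e_{n}.png',env.camera(n))
```

```text
[[-0.6284  0.7692  0.1159  0.7019]
 [-0.0767  0.0871 -0.9932  0.0148]
 [-0.7741 -0.633   0.0043  0.4752]
 [ 0.      0.      0.      1.    ]] [ 0.258   0.1429 -0.402   2.0155  0.4864  0.1215 -2.0229] [ 0.0033  0.0003 -0.0006  0.0029  0.002  -0.0007 -0.0025] [-0.2145  0.0296 -0.6801] 0.022607114927779417
50.72806770062771
```

View pics/e_side.png

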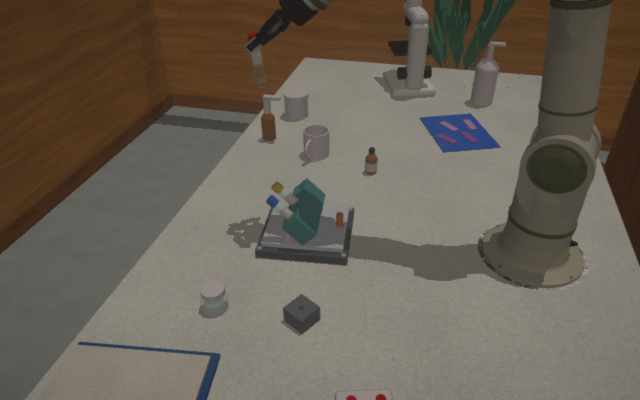

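View pics/e_wrist.png

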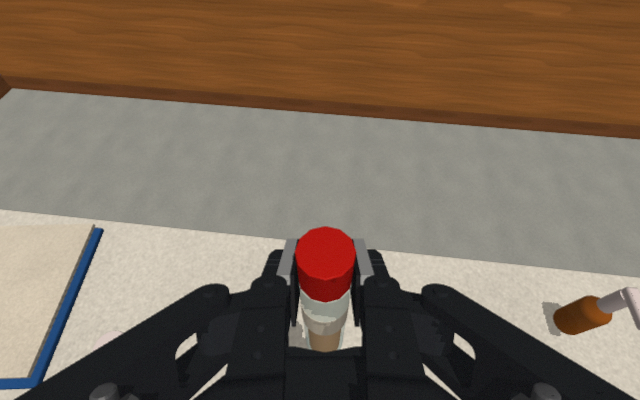

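View pics/e_top.png

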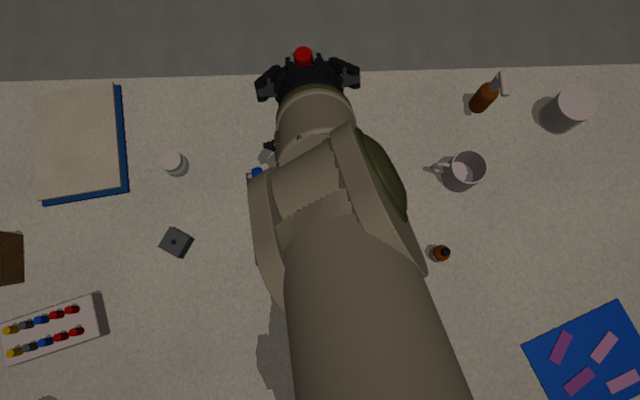

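Run:
```python
from station import env
from h import *
T=pose(env.observe());print(rel(T,[.73,.02,.56],tgt(.12,np.radians(55),-1)))
P=env.camera_params('side')
a=np.radians(50.73)
s=cv2.imread('pics/e_side.png');cv2.imwrite('pics/e_sc.png',cv2.resize(s[20:100,220:300],None,fx=7,fy=7,interpolation=cv2.INTER_CUBIC))
# predicted tube for assumed tilt: grasp point
G=T[:3,3]-T[:3,1]*.0187
for tilt in(0,4.3,10): 
    ax=np.array([np.sin(np.radians(tilt))*.993,np.sin(np.radians(tilt))*.12,np.cos(np.radians(tilt))])
    print(tilt,proj(P,G+ax*.022),proj(P,G-ax*.09))
```

```text
[-83.74 -31.51  -1.78  -0.34   0.05   4.26]
0 [253.0307  32.4853] [257.2593  80.8091]
4.3 [252.3039  32.4938] [260.0769  80.8167]
10 [251.3557  32.5919] [263.7665  80.5076]
```

View pics/e_sc.png

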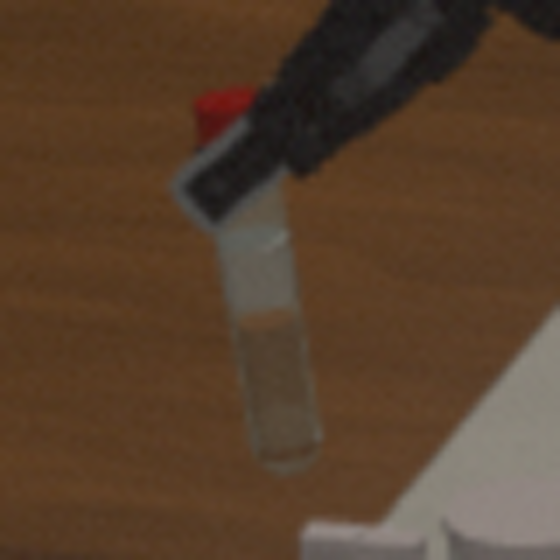

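Tube is about 4.5° off upright (side view slope 0.167, against 0.161 predicted for 4.3°), foot high. Joint 6 is near its lower limit, so I move a little up and out to relieve it.

Call:
jog_arm([
  [-10,-4,0,0,0,0],
  [-25,-9,0,0,0,0],
  [-42,-16,0,0,0,0],
  [-58,-22,-1,0,0,1],
  [-72,-27,-1,0,0,2],
  [-80,-30,-2,0,0,3],
  [-84,-32,-2,0,0,3],
  [-84,-32,-2,0,0,3],
])

```text
t: 16.15
tool_pos: [0.7297, 0.0205, 0.5607]
eef_rot: [0.356, 0.282, 0.647, -0.613]
contact_force: [-0.3, 0.4, -0.6]
opening: 0.0228
```

Call:
jog_arm([
  [0,0,0,0,0,0],
  [0,0,0,0,0,0],
  [0,0,0,0,0,0],
  [0,0,0,0,0,0],
  [0,0,0,0,0,0],
  [0,0,0,0,0,0],
  [0,0,0,0,0,0],
  [0,0,0,0,0,0],
])

```text
t: 16.95
tool_pos: [0.7298, 0.0203, 0.5605]
eef_rot: [0.356, 0.282, 0.647, -0.613]
contact_force: [-0.1, 0.2, -1.2]
opening: 0.0224
```

Run:
```python
from station import env
from h import *
o=env.observe();T=pose(o);print(T,o['joint_positions'],o['qvel'],o['contact_force'],o['opening'])
print(np.degrees(np.arctan2(np.hypot(T[0,1],T[1,1]),-T[2,1])))
s=env.camera('side');cv2.imwrite('pics/f.png',s);cv2.imwrite('pics/fc.png',cv2.resize(s[0:270,200:380],None,fx=2.2,fy=2.2,interpolation=cv2.INTER_CUBIC))
```

```text
[[-0.5872  0.8012  0.1157  0.7298]
 [-0.0719  0.0907 -0.9933  0.0203]
 [-0.8063 -0.5915  0.0044  0.5605]
 [ 0.      0.      0.      1.    ]] [ 0.4172  0.1269 -0.5827  1.8598  0.3344  0.2482 -1.8629] [-0.002   0.0006 -0.0015  0.0026  0.      0.0011 -0.001 ] [-0.07    0.2291 -1.2183] 0.02243262791061597
53.73470633500878
```

View pics/fc.png

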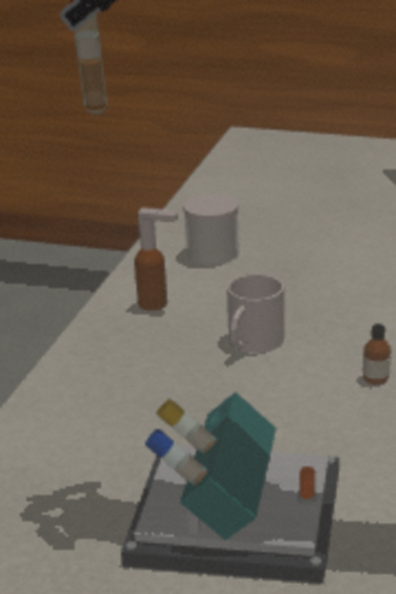

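The tube hangs upright and still, held with its foot well above the bench (about z 0.47). The pin is seated, and the blue and yellow tubes and the bystanders haven't moved. Handing in.

```bash
python3 -c "
from station import env
print(env.sign_off())"
```

```text
the job is handed in; nothing more can be done
None
```

The lock pin is fully home in the rack foot and let go, and I handed in at about 17 s with the red-capped tube held upright in the gripper. No verdict was reported.

- **Pin:** I pressed it down until the collar met the foot, at about 34 N and at the fully-home height. Wrist and side pictures afterwards showed it upright with the collar seated. From a wrist image the knob sits within about 1 mm of the hole axis.
- **Red tube:** I drew it straight out along its bore, then lifted and turned it upright. By my estimate it ended 1–2° off upright with its foot about 0.47 m above the bench, the arm still and the grip closed on it at 22 mm.
- **Rack and bystanders:** The last side view shows the blue and yellow tubes still in the rack and the beaker and oil bottle in place. The jar looked in place in the pictures just before the final small move. I judged these by eye and did not re-measure them.
- **One thing that went off plan:** on the first turn joint 6 came close to its lower limit, which left the tube about 4.5° off upright. I moved up and out to free the joint and turned the tube a further 3°.

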